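Latch a sample carriage in the photometer's beam and take the reading

TASK

One of the photometer's two spring-loaded carriages holds the sample vial, the other the low, disc-headed dark plug. With the fingertips push the vial's carriage in by its round push pad until it is past its stop pin, and let go, so that the spring brings it back and it stays latched on the pin with the vial in the beam; only then press the read key on top of the hood all the way down and let it come up. Leave the other carriage out, do not touch the vial or the plug, and leave everything standing around where it is.

Things in the scene. Friction and masses are not known exactly. Their poses are not given: they have to be found in the camera images.
- photometer: two-lane vial photometer fixed to the worktop (place and angle vary): grey base plate 200 x 212 mm, 12 mm high, white hood 95 x 204 mm over its rear half, top at z = 0.091. Origin: centre of the underside. x: direction in which the carriages are pushed in (towards the hood, away from the robot); y left, z up. Hood front face at x = 0; lanes along x at y = +0.046 (left), -0.046 (right).
- carriage_left (a joint): travel of the left carriage along the photometer's x, m: 0 = out (home, held by its spring), 0.070 = rear stop. Once it is past the pin (0.048 or more) the pin drops; let go, the spring brings it back on to the pin and it stays at 0.045. Let go sooner, it runs home. Pushing takes 2.5 to 5.5 N plus 25 N per m/s (it is damped: it returns within 1 s).
- pad_left (a point): centre of the front face of the left carriage's push pad: upright round white disc, 30 mm across, 8 mm thick, facing the photometer's -x, on a 10 mm rod; centre 34 mm above the worktop (spans 19 to 49 mm). It moves with the carriage: 125 mm in front of the hood face at home, 55 mm at the rear stop. Free in front and above.
- seat_left (a point): centre of the floor of the left carriage's round pocket (22.4 mm across, 18.5 mm deep), 17.5 mm above the worktop; moves with the carriage.
- pin_left (a joint): sprung stop pin of the left lane (upright plunger with a 17 mm black knob on a steel lug at the hood's front, outer side of the lane): about 0 = up, riding on the carriage's stop bar; 0.006 = dropped behind the bar's shoulder (m, downwards).
- carriage_right (a joint): travel of the right carriage along the photometer's x, m: 0 = out (home, held by its spring), 0.070 = rear stop. Once it is past the pin (0.048 or more) the pin drops; let go, the spring brings it back on to the pin and it stays at 0.045. Let go sooner, it runs home. Pushing takes 2.5 to 5.5 N plus 25 N per m/s (it is damped: it returns within 1 s).
- pad_right (a point): centre of the front face of the right carriage's push pad: upright round white disc, 30 mm across, 8 mm thick, facing the photometer's -x, on a 10 mm rod; centre 34 mm above the worktop (spans 19 to 49 mm). It moves with the carriage: 125 mm in front of the hood face at home, 55 mm at the rear stop. Free in front and above.
- seat_right (a point): centre of the floor of the right carriage's round pocket (22.4 mm across, 18.5 mm deep), 17.5 mm above the worktop; moves with the carriage.
- pin_right (a joint): sprung stop pin of the right lane (upright plunger with a 17 mm black knob on a steel lug at the hood's front, outer side of the lane): about 0 = up, riding on the carriage's stop bar; 0.006 = dropped behind the bar's shoulder (m, downwards).
- read_key (a joint): travel of the read key in m: 0 = up, 0.005 = fully down; its spring needs 4 N at the bottom and lifts it again. It counts as pressed beyond 0.0035.
- read_key_top (a point): centre of the top face of the read key: round white sprung key, 26 mm across, in a grey collar on the flat top of the hood, a little right of its middle; pressed straight down.
- sample_vial: the sample: small glass vial with a white screw cap, 21 mm across, 50 mm high, standing loose in the pocket of one carriage (left or right, varies). Origin: centre of its underside, which lies on the pocket's floor (at point seat_left or seat_right); z is its axis.
- dark_plug: the dark plug: solid steel plug, 21 mm across, with a flat disc head 32 mm across and 6 mm thick; 27 mm high in all, so that the disc lies just above the pocket and far below the top of the vial, standing in the pocket of the other carriage. Origin: centre of its underside; z is its axis.
- spare_vial: bystander: spare vial with a blue cap, 21 mm across, 50 mm high, standing on the worktop beside the photometer's left edge; origin: centre of its underside. Leave it alone.
- brass_weight: bystander: brass 200 g weight with a knob, 29 mm across, 50 mm high, standing on the worktop beside the photometer's right edge; origin: centre of its underside. Leave it alone.
- dropper: bystander: amber dropper bottle, 33 mm across, 94 mm high, standing on the worktop to the left of the photometer's hood; origin: centre of its underside. Leave it alone.
- timer: bystander: white bench timer lying flat, 62 x 62 x 18 mm; origin: centre of its underside. Leave it alone.
- weigh_boat: bystander: white weighing boat, 70 x 70 x 15 mm; origin: centre of its underside. Leave it alone.
- marker: bystander: marker pen, 131 mm long, lying flat; origin: centre of its underside. Leave it alone.
- tweezers: bystander: steel tweezers, 122 mm long, lying flat; origin: centre of its underside. Leave it alone.

How it is judged (in metres and radians):
On the way, in this order (a step that is already met when the one before it is completed fails the run):
1. the carriage that holds the vial has been pushed in past its stop pin, and the pin has dropped (((distance between sample_vial and seat_left below 0.006 m and value of joint carriage_left above 0.0472 m and value of joint pin_left above 0.004 m) or (distance between sample_vial and seat_right below 0.006 m and value of joint carriage_right above 0.0472 m and value of joint pin_right above 0.004 m))), for 0.02 s.
2. let go, it has come back and rests latched on the pin ((((distance between sample_vial and seat_left below 0.006 m and value of joint carriage_left between 0.043 and 0.047 m and value of joint pin_left above 0.004 m) and velocity of joint carriage_left between -0.005 and 0.005 m/s) or ((distance between sample_vial and seat_right below 0.006 m and value of joint carriage_right between 0.043 and 0.047 m and value of joint pin_right above 0.004 m) and velocity of joint carriage_right between -0.005 and 0.005 m/s))), for 0.2 s.
3. the read key has been pressed down (value of joint read_key above 0.0035 m), for 0.02 s.
4. the read key has come up again (value of joint read_key below 0.001 m), for 0.1 s.
At the end, for the whole second after the job is handed in: The vial's carriage rests latched on its dropped pin (within 2 mm of 0.045), the vial seated upright (within 6 mm, 0.15 rad); the other carriage is out (within 3 mm of home) with the plug seated in it; the read key was pressed after the latching and is up again ((((distance between sample_vial and seat_left below 0.006 m and value of joint carriage_left between 0.043 and 0.047 m and value of joint pin_left above 0.004 m) and distance between dark_plug and seat_right below 0.006 m and value of joint carriage_right below 0.003 m and velocity of joint carriage_left below 0.005 m/s) or ((distance between sample_vial and seat_right below 0.006 m and value of joint carriage_right between 0.043 and 0.047 m and value of joint pin_right above 0.004 m) and distance between dark_plug and seat_left below 0.006 m and value of joint carriage_left below 0.003 m and velocity of joint carriage_right below 0.005 m/s)) and value of joint read_key below 0.001 m and angle between sample_vial's own z axis and vertical below 0.15 rad and linear speed of sample_vial below 0.01 m/s); the robot touches nothing.
It fails at once if the carriage with the dark plug was pushed in ((distance between dark_plug and seat_left below 0.006 m and value of joint carriage_left above 0.012 m) or (distance between dark_plug and seat_right below 0.006 m and value of joint carriage_right above 0.012 m)).
It fails at once if the read key was pressed before the vial's carriage was latched (value of joint read_key above 0.0035 m and not ((distance between sample_vial and seat_left below 0.006 m and value of joint carriage_left between 0.043 and 0.047 m and value of joint pin_left above 0.004 m) or (distance between sample_vial and seat_right below 0.006 m and value of joint carriage_right between 0.043 and 0.047 m and value of joint pin_right above 0.004 m))).
It fails at once if the vial or the dark plug was touched by the robot, lifted out or tipped (contact force between any of the arm, the fingers and sample_vial above 0.3 N or height (world z) of any of sample_vial, dark_plug above 0.028 m or angle between any of sample_vial, dark_plug's own z axis and vertical above 0.3 rad or contact force between any of the arm, the fingers and dark_plug above 0.3 N).
It fails at once if a thing standing around was moved more than 15 mm or tipped (distance of any of spare_vial, brass_weight, dropper, timer, weigh_boat, marker, tweezers from where it was at the start of the episode above 0.015 m or angle between any of spare_vial, brass_weight, dropper, timer, weigh_boat, marker, tweezers's own z axis and vertical above 0.4 rad).
It also fails if it takes over 51 s, if anything falls off the work surface, if the arm or the gripper's body presses on something with over 40 N, if the wrist force passes 120 N, or if a joint passes its speed limit or range.

ROBOT

A 6-joint arm with a two-finger parallel gripper is mounted at the origin on a cart in front of the work surface, level with it; the furniture and walls round the work are solid. World frame = base frame: x ahead of the robot, y to its left, z up, the work surface at z = 0. Lengths are in mm, angles in rad, forces in N, time in s.
With the tool pointing down it reaches from about 275 to 1000 mm from the base axis. Payload 8.4 kg.
Tool frame: the origin (TCP) lies at the very end of the fingers, on their centre line; the grasp point (between the pads) lies 19 mm behind it; y points along the fingers, x is the direction in which the jaws open and shut, and the axes are right-handed (so a half turn about y gives the same grasp; the last joint's range is limited). The gripper opens to 85 mm and grips with 20 to 120 N. Pads are 22 mm wide; open, the fingers measure 114 mm over their backs; the gripper's body (76 mm by 85 mm) begins 54 mm behind the grasp point. The pads swing forward as they close: fully open they stand 13 mm farther back than shut.
Start: joints at [1.299, 0.353, 1.633, -0, 1.155, -0.002], TCP at [166.585, 602.393, 201.381] pointing down, gripper open.
Joint ranges: [-2.63, 2.63], [-0.92, 2.1], [0.06, 2.66], [-1.3, 4.44], [0, 2.69], [-3.02, 3.02]. Speed limits (rad/s): [2.22, 2.22, 2.79, 3.14, 3.14, 3.14].

INTERFACE

Orientations are given as a rotation vector (axis times angle).
In Python, from cell import manip gives the robot as it stands.
- The arm moves only by the shell command python3 -m crank 'ROWS' [FORCE]. ROWS is JSON, a list of rows, each an object of numbers: "gripper": the opening, from -1 (shut) to 1 (fully open), so that 0 is half open; "tx", "ty", "tz": the shift along the tool's x, y, z in units of 25 mm (1.0 is 25 mm); "twist": the turn about the tool's y in units of 0.12 rad (1.0 is 0.12 rad). In form: [{"gripper": .., "tx": .., "ty": .., "tz": .., "twist": ..}, ...]. A call has 1 to 5 rows; each row shifts and turns the commanded pose from where the row before left it, along the tool's axes as they then stand; what a row does not reach is not made up. A row lasts 1/10 s, in which the tool goes at most 50 mm and 8.59 degrees, less where a joint would pass 70% of its speed; a pose out of reach is approached as far as the arm can. A call with a number of a shift or a turn outside -1 to 1 is refused whole. A call with a gripper value outside its range is refused whole. The fingers move at their own pace and stop on an object; FORCE is the grip in N (left out, the last holds). Time passes only in rows, so rows that do not move let the fingers close. It gives the time, the measured TCP pose, the force and the opening at its end, in the units of the state.
- manip.observe(): the state, without advancing time (a new reading comes with each control period).
- manip.get_image(name): name is "scene" or "top"; returns a dict with "img" (400x640x3 uint8, red, green, blue), "fx", "fy", "cx", "cy" (pixels), "T" (4x4, takes a point from camera to world coordinates). Camera axes: x right, y up, looking along -z (the intrinsics and any distortion apply to the point x, -y, -z); pixel columns grow to the right and rows downward; lengths in mm; the calibration is good to about 2 mm. A picture is of the moment at which its call begins. There is no depth.
- manip.finish_job(): hands the job in, once; it reports no verdict.
The state is a dict: "clock": time; "joint_pos": joint angles; "qd": joint speeds; "tau": joint torques, N m; "ee_pos": TCP position; "ee_rot": TCP orientation; "force": force on the tool from outside, world axes, zero at the start; "torque": the same for the moment, N m; "grip_width": finger opening in mm.
Only numpy, scipy, OpenCV 4.12 (cv2) and the standard library are available. Lean on these libraries where they do the work, as an engineer would, in place of code of your own. Each camera call takes 0.05 s, during which the arm holds its last target.

## Working session

There is one attempt and no reset: what is moved stays moved. The work goes in short steps, Python scripts to look and compute and a shell command to move; the robot and the scene stay as the last step left them, time stands still between calls to the robot, and variables do not carry over. Pictures are saved under pics/ and viewed, and the job is handed in when it is done.

```bash
mkdir -p pics; ls
python3 - <<'E'
from cell import manip
import cv2
print(manip.observe())
for n in ("scene","top"):
    d=manip.get_image(n); cv2.imwrite(f"pics/{n}0.png",d["img"][:,:,::-1]); print(n,[ (k,v) for k,v in d.items() if k!="img"])
E
```

```text
pics
{'clock': 0.0, 'joint_pos': array([ 1.29859369e+00,  3.53646533e-01,  1.63416252e+00, -2.07327439e-05,
        1.15524376e+00, -2.40398051e-03]), 'qd': array([-0.001476  ,  0.0004476 , -0.00084629,  0.00021087,  0.00078112,
       -0.00023031]), 'tau': array([ 1.20172001e-03, -6.05250049e+01, -3.42072988e+01,  1.14380728e-04,
        9.16147255e-03,  2.89362629e-05]), 'ee_pos': array([166.44674959, 601.85644094, 200.6506024 ]), 'ee_rot': array([-1.32574827, -1.00736474,  1.00928394]), 'force': array([ 0.20368292,  0.5237286 , -0.16728396]), 'torque': array([-0.01699085, -0.01293336,  0.03440834]), 'grip_width': 85.6662592543526}
scene [('fx', 450.22556822650085), ('fy', 450.22556822650085), ('cx', 330.18380285806325), ('cy', 194.05249202341955), ('T', array([[ 5.08163067e-01,  3.68850704e-01, -7.78279805e-01,
        -6.79321112e+02],
       [-8.61255449e-01,  2.20836870e-01, -4.57679067e-01,
        -6.72316098e+02],
       [ 3.05763056e-03,  9.02873322e-01,  4.29895820e-01,
         7.35367553e+02],
       [ 0.00000000e+00,  0.00000000e+00,  0.00000000e+00,
         1.00000000e+00]]))]
top [('fx', 395.1110615770088), ('fy', 395.1110615770088), ('cx', 321.10297978449034), ('cy', 195.291319291356), ('T', array([[-2.85988974e-02,  9.83674128e-01, -1.77671928e-01,
         3.00755915e+02],
       [-9.99590966e-01, -2.81549242e-02,  5.02008936e-03,
        -1.48132447e+01],
       [-6.42076324e-05,  1.77742823e-01,  9.84076971e-01,
         1.19493360e+03],
       [ 0.00000000e+00,  0.00000000e+00,  0.00000000e+00,
         1.00000000e+00]]))]
```

View pics/scene0.png

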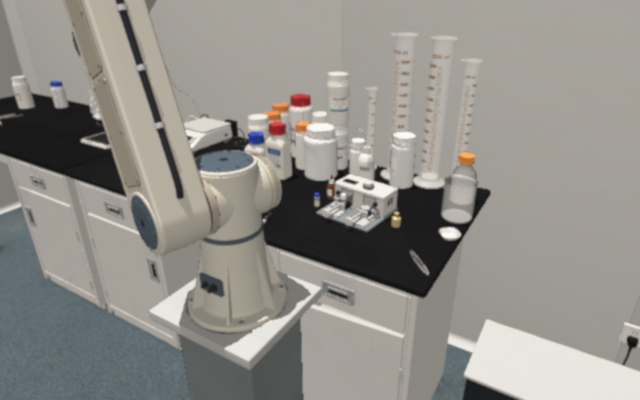

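View pics/top0.png

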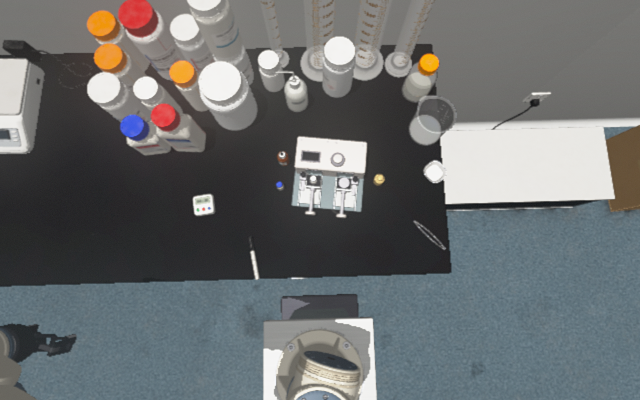

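The photometer is at about (328,175) in top. I'll zoom in on it.

Run:
```python
import cv2
a=cv2.imread("pics/top0.png")[125:225,265:395]; cv2.imwrite("pics/topz.png",cv2.resize(a,None,fx=6,fy=6,interpolation=cv2.INTER_CUBIC))
a=cv2.imread("pics/scene0.png")[165:235,305:415]; cv2.imwrite("pics/scz.png",cv2.resize(a,None,fx=7,fy=7,interpolation=cv2.INTER_CUBIC))
```

```text
(no output)
```

View pics/topz.png

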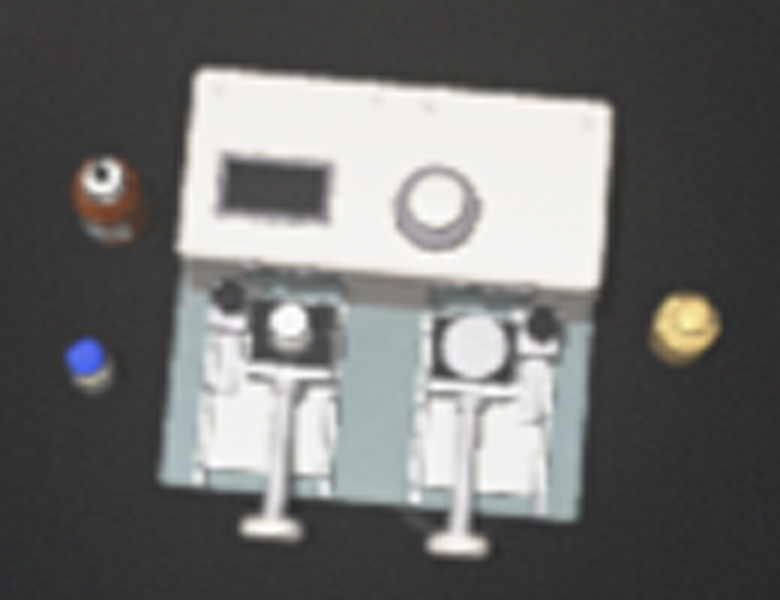

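View pics/scz.png

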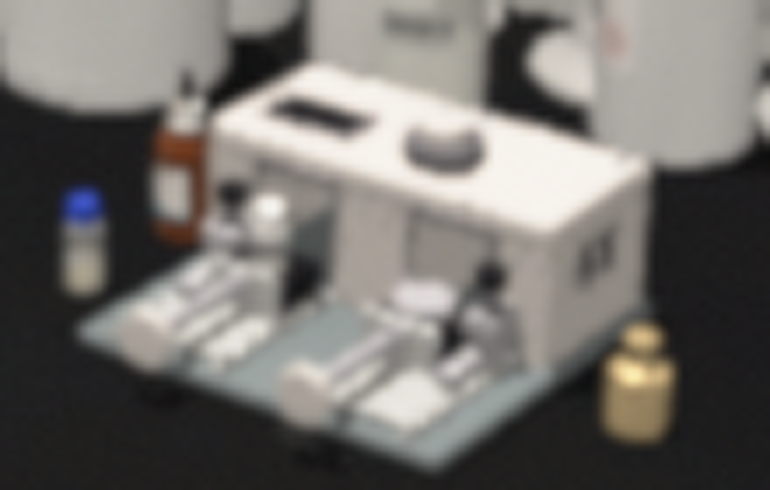

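The narrow white cap (the vial) is in the left carriage, at about zoom (290,322). The flat disc (the plug) is on the right, at (473,347). Next I'll fit the photometer pose.

```bash
cat > h.py <<'E'
import numpy as np
from scipy.optimize import least_squares
def proj(d,P):
    T=d["T"]; p=(np.atleast_2d(P)-T[:3,3])@T[:3,:3]
    return np.c_[d["cx"]+d["fx"]*p[:,0]/-p[:,2], d["cy"]-d["fy"]*p[:,1]/-p[:,2]]
def W(s,P):
    P=np.atleast_2d(P).astype(float); c,n=np.cos(s[2]),np.sin(s[2])
    return np.c_[s[0]+c*P[:,0]-n*P[:,1], s[1]+n*P[:,0]+c*P[:,1], P[:,2]]
E
python3 - <<'E'
from h import *
from cell import manip
t=manip.get_image("top"); s=manip.get_image("scene")
L=[(95,102,91),(95,-102,91),(0,-102,91),(0,102,91),(-100,106,12),(-100,-106,12)]
zt=np.array([(197,70),(611,103),(598,290),(180,255),(160,485),(578,520)],float)
zs=np.array([(320,65),(645,160),(545,237),(208,118),(80,335),(435,470)],float)
pt=(zt+.5)/6-.5+[265,125]; ps=(zs+.5)/7-.5+[305,165]
def fit(use):
    f=lambda q:np.r_[(proj(t,W(q,L))-pt).ravel() if 't' in use else [], (proj(s,W(q,L))-ps).ravel() if 's' in use else []]
    r=least_squares(f,[600,0,0]); print(use,r.x,np.round(r.fun.reshape(-1,2),1).tolist()); return r.x
for u in ('t','s','ts'): q=fit(u)
q=fit('t')
K=[(-121,46,49),(-121,-46,49),(52,-18,93)]
print((proj(t,W(q,K))-[265,125]+.5)*6-.5, "obs 272,520 457,540 key 437,200")
for off in [(0,0)]:
  print("pad",W(q,[(-125,46,34)]))
# key from pixel at z=~95
def back(d,uv,z):
    r=d["T"][:3,:3]@[(uv[0]-d["cx"])/d["fx"],-(uv[1]-d["cy"])/d["fy"],-1]; o=d["T"][:3,3]; return o+r*(z-o[2])/r[2]
uv=(np.array([437,200])+.5)/6-.5+[265,125]; us=(np.array([447,130])+.5)/7-.5+[305,165]
for z in(91,100): print("key",z,back(t,uv,z),back(s,us,z))
o=manip.observe();print(o["ee_pos"])
from scipy.spatial.transform import Rotation as R
print(R.from_rotvec(o["ee_rot"]).as_matrix())
E
```

```text
t [ 5.72634342e+02 -4.60210797e+01 -1.13381194e-01] [[-0.3, -0.5], [0.4, -0.3], [0.5, 0.2], [-0.7, 0.2], [-0.1, 0.2], [0.1, 0.2]]
s [ 5.65442263e+02 -4.87412903e+01 -1.31011740e-01] [[-0.6, -0.0], [1.3, 0.8], [0.8, -0.7], [-0.4, 0.6], [-0.8, -0.5], [-0.4, -0.6]]
ts [ 5.71586519e+02 -4.61342287e+01 -1.18479209e-01] [[-0.1, -0.3], [0.6, 0.2], [0.5, 0.7], [-0.6, 0.4], [-0.2, 0.3], [0.0, 0.7], [-0.9, -0.7], [1.2, -0.2], [1.1, -1.7], [-0.3, -0.0], [-0.5, -1.2], [0.3, -1.6]]
t [ 5.72634342e+02 -4.60210797e+01 -1.13381194e-01] [[-0.3, -0.5], [0.4, -0.3], [0.5, 0.2], [-0.7, 0.2], [-0.1, 0.2], [0.1, 0.2]]
[[272.25530879 527.19889313]
 [460.48789913 543.06921298]
 [434.2715313  171.05367362]] obs 272,520 457,540 key 437,200
pad [[453.64130529  13.82586822  34.        ]]
key 91 [608.37932519 -70.6855648   91.        ] [632.90891856 -56.21620789  91.        ]
key 100 [605.87137482 -70.23005653 100.        ] [614.58076064 -64.82138824 100.        ]
[166.50337625 602.10712152 200.93545473]
[[ 2.66517083e-01 -2.21458305e-04 -9.63830169e-01]
 [ 9.63829819e-01 -8.21501124e-04  2.66517175e-01]
 [-8.50810009e-04 -9.99999638e-01 -5.49596533e-06]]
```

```bash
python3 -m crank '[{"gripper":-1,"twist":-0.65},{"gripper":-1,"twist":-0.64}]' 60
cat >> h.py <<'E'
from scipy.spatial.transform import Rotation as R
Q=[572.3,-46.0,-0.115]
def rel():
    from cell import manip
    o=manip.observe(); M=R.from_rotvec(o["ee_rot"]).as_matrix()
    c,n=np.cos(Q[2]),np.sin(Q[2]); d=o["ee_pos"]-[Q[0],Q[1],0]
    loc=np.array([c*d[0]+n*d[1],-n*d[0]+c*d[1],d[2]])
    print("t",o["clock"],"local",loc.round(1),"yawerr",round(float(np.arctan2(M[1,0],M[0,0])-np.pi/2-Q[2]),4),"F",o["force"].round(1),"w",round(o["grip_width"],1))
    return o,M
E
python3 - <<'E'
from h import *
o,M=rel()
tg=W(Q,[(-165,46,200)])[0]
print(M.T@(tg-o["ee_pos"])/25, o["ee_pos"])
E
```

```text
t 0.2 local [-477.5  597.3  200.9] yawerr -0.1548 F [-1.2 -0.9 -0.4] w 85.4
[-19.85995263   0.05440181 -15.74927042] [166.50337625 602.10712152 200.93545473]schema error: expected keys gripper, tx, ty, tz, twist
```

```bash
python3 -m crank '[{"gripper":-1,"tx":0,"ty":0,"tz":0,"twist":-0.65},{"gripper":-1,"tx":0,"ty":0,"tz":0,"twist":-0.64},{"gripper":-1,"tx":0,"ty":0,"tz":0,"twist":0}]' 60
python3 - <<'E'
from h import *
o,M=rel()
tg=W(Q,[(-165,46,200)])[0]
print(M.T@(tg-o["ee_pos"])/25, o["ee_pos"])
E
```

```text
clock: 0.5
ee_pos: [166.5, 602.2, 201.2]
ee_rot: [-1.261, -1.125, 1.125]
force: [0.6, 0.8, -0.7]
grip_width: 43.8
t 0.5 local [-477.5  597.4  201.2] yawerr 0.0011 F [ 0.6  0.8 -0.7] w 43.8
[-22.06958292   0.05521458 -12.47409596] [166.54295082 602.2372097  201.17036827]
```

```bash
python3 -m crank '[{"gripper":-1,"tx":-0.88,"ty":0,"tz":-0.5,"twist":0},{"gripper":-1,"tx":-0.88,"ty":0,"tz":-0.5,"twist":0},{"gripper":-1,"tx":-0.88,"ty":0,"tz":-0.5,"twist":0},{"gripper":-1,"tx":-0.88,"ty":0,"tz":-0.5,"twist":0},{"gripper":-1,"tx":-0.88,"ty":0,"tz":-0.5,"twist":0}]'
python3 -m crank '[{"gripper":-1,"tx":-0.88,"ty":0,"tz":-0.5,"twist":0},{"gripper":-1,"tx":-0.88,"ty":0,"tz":-0.5,"twist":0},{"gripper":-1,"tx":-0.88,"ty":0,"tz":-0.5,"twist":0},{"gripper":-1,"tx":-0.88,"ty":0,"tz":-0.5,"twist":0},{"gripper":-1,"tx":-0.88,"ty":0,"tz":-0.5,"twist":0}]'
python3 - <<'E'
from h import *
o,M=rel()
tg=W(Q,[(-165,46,200)])[0]
print(M.T@(tg-o["ee_pos"])/25, o["ee_pos"],o["joint_pos"])
E
```

```text
clock: 1.0
ee_pos: [216.3, 484.9, 201.3]
ee_rot: [-1.263, -1.122, 1.122]
force: [0.1, 0.7, -0.9]
grip_width: -0.0
clock: 1.5
ee_pos: [265.8, 368.6, 201.4]
ee_rot: [-1.262, -1.122, 1.122]
force: [-0.4, -0.7, -0.0]
grip_width: -0.1
t 1.5 local [-352.1  376.6  201.4] yawerr -0.0024 F [-0.4 -0.7 -0. ] w -0.1
[-13.20741708   0.0567129   -7.51550193] [265.7577854  368.55303567 201.4449251 ] [ 9.42768371e-01  8.28446145e-02  1.98251065e+00 -1.38912944e-05
  1.07607903e+00 -5.10595157e-01]
```

Tracking well. I'll continue to the approach point.

```bash
python3 -m crank '[{"gripper":-1,"tx":-0.88,"ty":0,"tz":-0.5,"twist":0},{"gripper":-1,"tx":-0.88,"ty":0,"tz":-0.5,"twist":0},{"gripper":-1,"tx":-0.88,"ty":0,"tz":-0.5,"twist":0},{"gripper":-1,"tx":-0.88,"ty":0,"tz":-0.5,"twist":0},{"gripper":-1,"tx":-0.88,"ty":0,"tz":-0.5,"twist":0}]'
python3 -m crank '[{"gripper":-1,"tx":-0.88,"ty":0,"tz":-0.5,"twist":0},{"gripper":-1,"tx":-0.88,"ty":0,"tz":-0.5,"twist":0},{"gripper":-1,"tx":-0.88,"ty":0,"tz":-0.5,"twist":0},{"gripper":-1,"tx":-0.88,"ty":0,"tz":-0.5,"twist":0},{"gripper":-1,"tx":-0.88,"ty":0,"tz":-0.5,"twist":0}]'
python3 -m crank '[{"gripper":-1,"tx":-0.88,"ty":0,"tz":-0.5,"twist":0},{"gripper":-1,"tx":-0.88,"ty":0,"tz":-0.5,"twist":0},{"gripper":-1,"tx":-0.88,"ty":0,"tz":-0.5,"twist":0},{"gripper":-1,"tx":-0.6,"ty":0,"tz":-0.1,"twist":0},{"gripper":-1,"tx":0,"ty":0,"tz":0,"twist":0}]'
python3 - <<'E'
from h import *
import cv2
from cell import manip
o,M=rel()
print(M[:,1])
for n in("top","scene"):
    d=manip.get_image(n); u=proj(d,[o["ee_pos"]])[0]; print(n,u)
    x,y=[int(v) for v in u]; a=d["img"][max(0,y-85):y+65,x-75:x+100,::-1]; print(x-75,max(0,y-85)); cv2.imwrite(f"pics/{n}1.png",cv2.resize(a,None,fx=4,fy=4,interpolation=cv2.INTER_CUBIC))
E
```

```text
clock: 2.0
ee_pos: [315.2, 252.1, 201.5]
ee_rot: [-1.262, -1.123, 1.122]
force: [0.5, -0.4, 0.0]
grip_width: -0.2
clock: 2.5
ee_pos: [364.7, 135.6, 201.5]
ee_rot: [-1.263, -1.123, 1.122]
force: [-0.6, 0.0, 0.4]
grip_width: 0.1
clock: 3.0
ee_pos: [395.0, 50.2, 201.4]
ee_rot: [-1.263, -1.121, 1.121]
force: [-0.7, 0.4, -0.5]
grip_width: -0.2
t 3.0 local [-187.2   75.3  201.4] yawerr -0.0043 F [-0.7  0.4 -0.5] w -0.2
[-7.10171160e-05 -3.55447970e-04 -9.99999934e-01]
top [294.21510775 229.37734043]
219 144
scene [305.02593765 170.29409588]
230 85
```

View pics/top1.png

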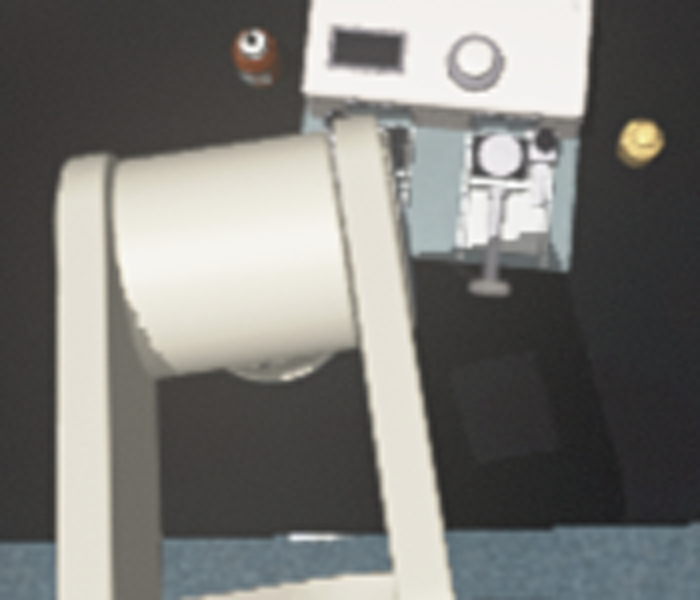

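View pics/scene1.png

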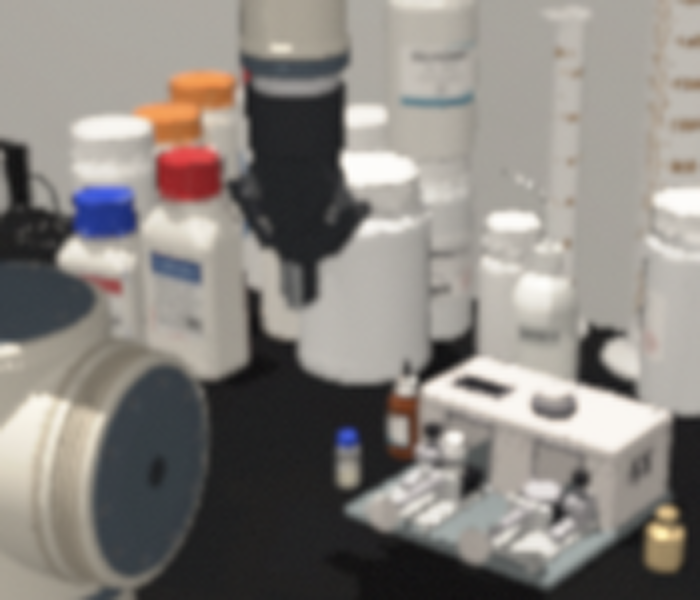

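Run:
```python
from h import *
import cv2
from cell import manip
manip.get_image("top")
o,M=rel()
d=manip.get_image("scene"); u=proj(d,[o["ee_pos"],o["ee_pos"]+[0,0,25]]); print(u)
rel()
x,y=[int(v) for v in u[0]]; a=d["img"][y-50:y+40,x-45:x+75,::-1].copy()
a=cv2.resize(a,None,fx=6,fy=6,interpolation=cv2.INTER_CUBIC)
p=((u[0]-[x-45,y-50]+.5)*6-.5).astype(int); print(p); cv2.circle(a,tuple(int(v) for v in p),3,(0,0,255),-1)
cv2.imwrite("pics/scene2.png",a)
```

```text
t 3.15 local [-187.6   77.   201.4] yawerr -0.0014 F [ 0.4  0.1 -0.3] w -0.2
[[304.52277908 170.19177833]
 [304.34865713 162.67582908]]
t 3.2 local [-187.7   77.1  201.4] yawerr -0.0004 F [-0.   0.3  0.6] w -0.1
[275 303]
```

View pics/scene2.png

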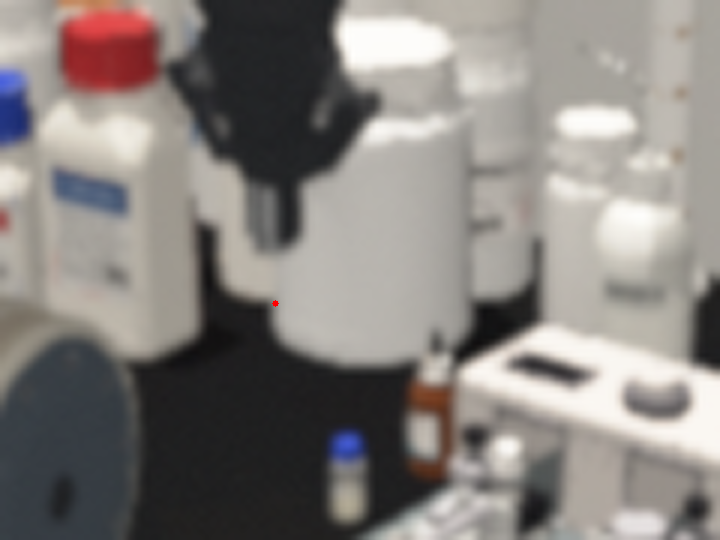

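The fingertip shows at zoom (272,250) but is projected at (275,303), a mismatch of about 9 px. The white background may be hiding the tip, so I'll centre laterally, lower to z=100 over dark background and check again.

```bash
python3 -m crank '[{"gripper":-1,"tx":-0.62,"ty":0.8,"tz":0,"twist":0},{"gripper":-1,"tx":-0.62,"ty":0.8,"tz":0,"twist":0},{"gripper":-1,"tx":0,"ty":0.8,"tz":0,"twist":0},{"gripper":-1,"tx":0,"ty":0.8,"tz":0,"twist":0},{"gripper":-1,"tx":0,"ty":0.8,"tz":0,"twist":0}]'
python3 -m crank '[{"gripper":-1,"tx":0,"ty":0,"tz":0,"twist":0}]'
cat >> h.py <<'E'
def snap(name,f,extra=(),box=(45,50,75,40),k=6):
    import cv2
    from cell import manip
    o,M=rel(); d=manip.get_image(name); u=proj(d,[o["ee_pos"]])[0]
    x,y=[int(v) for v in u]; x0,y0=max(0,x-box[0]),max(0,y-box[1])
    a=cv2.resize(d["img"][y0:y+box[3],x0:x+box[2],::-1].copy(),None,fx=k,fy=k,interpolation=cv2.INTER_CUBIC)
    for P in [o["ee_pos"],*extra]:
        p=((proj(d,[P])[0]-[x0,y0]+.5)*k-.5).astype(int); cv2.circle(a,tuple(int(v) for v in p),3,(0,0,255),-1)
    cv2.imwrite(f,a); print(name,u,(x0,y0))
E
python3 - <<'E'
from h import *
snap("scene","pics/scene3.png")
E
```

```text
clock: 3.7
ee_pos: [391.4, 21.5, 100.8]
ee_rot: [-1.261, -1.125, 1.124]
force: [-0.0, 0.7, -1.4]
grip_width: 0.2
clock: 3.8
ee_pos: [389.5, 21.4, 99.6]
ee_rot: [-1.258, -1.121, 1.127]
force: [-0.2, -0.6, 0.1]
grip_width: -0.3
t 3.8 local [-189.3   45.9   99.6] yawerr 0.0006 F [-0.2 -0.6  0.1] w -0.3
scene [312.38440096 202.45700604] (267, 152)
```

View pics/scene3.png

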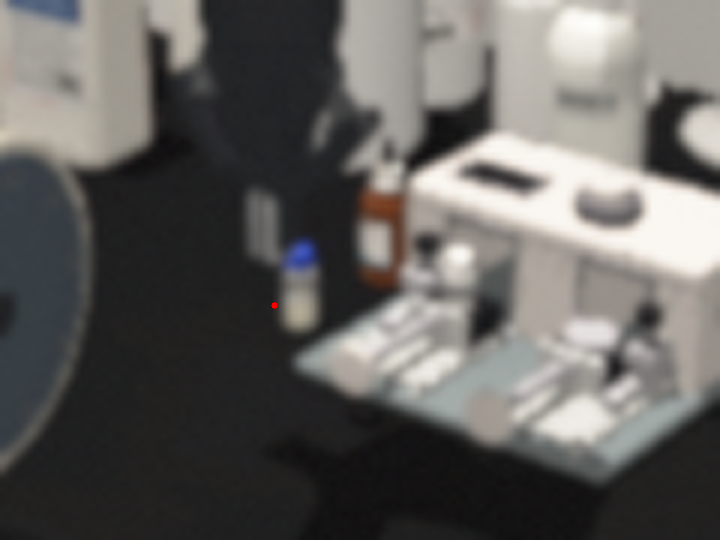

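Over dark background the tip ends at zoom (265,265), while the projection is at (275,305). It seems to sit higher than reported, so I'll go lower and compare with the pad.

```bash
python3 -m crank '[{"gripper":-1,"tx":0,"ty":0.8,"tz":0,"twist":0},{"gripper":-1,"tx":0,"ty":0.8,"tz":0,"twist":0},{"gripper":-1,"tx":0,"ty":0.8,"tz":0,"twist":0},{"gripper":-1,"tx":0,"ty":0.5,"tz":0,"twist":0},{"gripper":-1,"tx":0,"ty":0,"tz":0,"twist":0}]'
python3 - <<'E'
from h import *
snap("scene","pics/scene4.png",k=8,box=(35,40,45,25))
E
```

```text
clock: 4.35
ee_pos: [391.1, 21.1, 28.7]
ee_rot: [-1.26, -1.123, 1.125]
force: [0.6, -0.0, -0.3]
grip_width: -0.2
t 4.35 local [-187.7   45.9   28.7] yawerr 0.0004 F [ 0.6 -0.  -0.3] w -0.2
scene [313.02067917 221.93352413] (278, 181)
```

View pics/scene4.png

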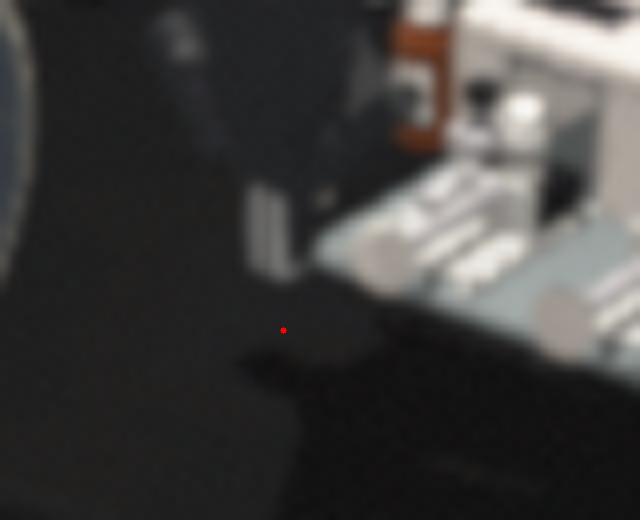

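```bash
python3 -m crank '[{"gripper":-1,"tx":0,"ty":0.2,"tz":0,"twist":0},{"gripper":-1,"tx":0,"ty":0.2,"tz":0,"twist":0},{"gripper":-1,"tx":0,"ty":0.2,"tz":0,"twist":0},{"gripper":-1,"tx":0,"ty":0.1,"tz":0,"twist":0},{"gripper":-1,"tx":0,"ty":0,"tz":0,"twist":0}]'
python3 - <<'E'
from h import *
snap("scene","pics/scene5.png",k=8,box=(35,40,45,25))
E
```

```text
clock: 4.9
ee_pos: [391.1, 20.7, 11.1]
ee_rot: [-1.261, -1.124, 1.124]
force: [-0.1, 0.4, -0.2]
grip_width: 0.3
t 4.9 local [-187.7   45.5   11.1] yawerr -0.0 F [-0.1  0.4 -0.2] w 0.3
scene [313.18712919 226.72316196] (278, 186)
```

View pics/scene5.png

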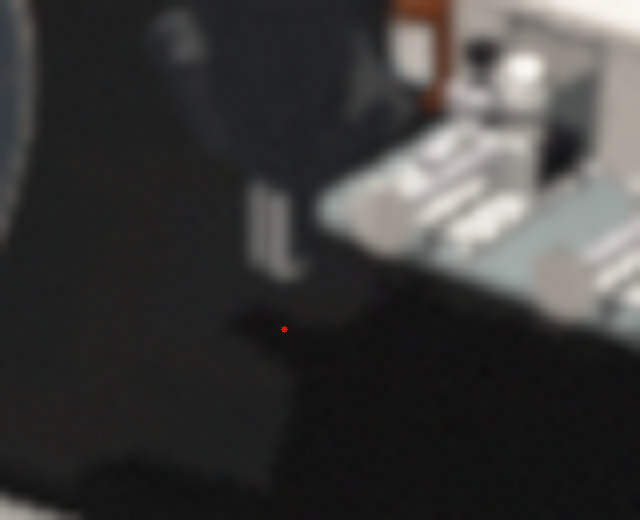

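```bash
python3 -m crank '[{"gripper":-1,"tx":0,"ty":0.12,"tz":0,"twist":0},{"gripper":-1,"tx":0,"ty":0.12,"tz":0,"twist":0},{"gripper":-1,"tx":0,"ty":0.08,"tz":0,"twist":0},{"gripper":-1,"tx":0,"ty":0.08,"tz":0,"twist":0},{"gripper":-1,"tx":0,"ty":0,"tz":0,"twist":0}]'
python3 -m crank '[{"gripper":-1,"tx":0,"ty":0.06,"tz":0,"twist":0},{"gripper":-1,"tx":0,"ty":0,"tz":0,"twist":0}]'
python3 -m crank '[{"gripper":-1,"tx":0,"ty":0.06,"tz":0,"twist":0},{"gripper":-1,"tx":0,"ty":0,"tz":0,"twist":0}]'
```

```text
clock: 5.45
ee_pos: [391.1, 20.8, 1.1]
ee_rot: [-1.261, -1.124, 1.124]
force: [-0.3, -0.0, -0.8]
grip_width: -0.0
clock: 5.65
ee_pos: [391.3, 20.8, -0.2]
ee_rot: [-1.261, -1.124, 1.124]
force: [-0.6, 0.4, -0.4]
grip_width: 0.0
clock: 5.85
ee_pos: [391.3, 20.8, -1.7]
ee_rot: [-1.261, -1.124, 1.124]
force: [-0.7, -0.0, -0.1]
grip_width: 0.2
```

No contact at reported z=-1.7, so the real tip is higher than reported. I'll keep feeling downward.

```bash
python3 -m crank '[{"gripper":-1,"tx":0,"ty":0.12,"tz":0,"twist":0},{"gripper":-1,"tx":0,"ty":0.12,"tz":0,"twist":0},{"gripper":-1,"tx":0,"ty":0,"tz":0,"twist":0}]'
python3 -m crank '[{"gripper":-1,"tx":0,"ty":0.1,"tz":0,"twist":0},{"gripper":-1,"tx":0,"ty":0,"tz":0,"twist":0}]'
python3 - <<'E'
from h import *
snap("scene","pics/scene6.png",k=8,box=(35,40,45,25))
E
```

```text
clock: 6.15
ee_pos: [391.0, 20.7, -8.0]
ee_rot: [-1.261, -1.124, 1.124]
force: [-0.0, 0.7, 0.7]
grip_width: -0.2
clock: 6.35
ee_pos: [391.2, 20.7, -10.4]
ee_rot: [-1.261, -1.124, 1.124]
force: [-0.5, 0.5, 0.0]
grip_width: -0.1
t 6.35 local [-187.6   45.5  -10.4] yawerr -0.0001 F [-0.5  0.5  0. ] w -0.1
scene [313.28838774 232.43786485] (278, 192)
```

View pics/scene6.png

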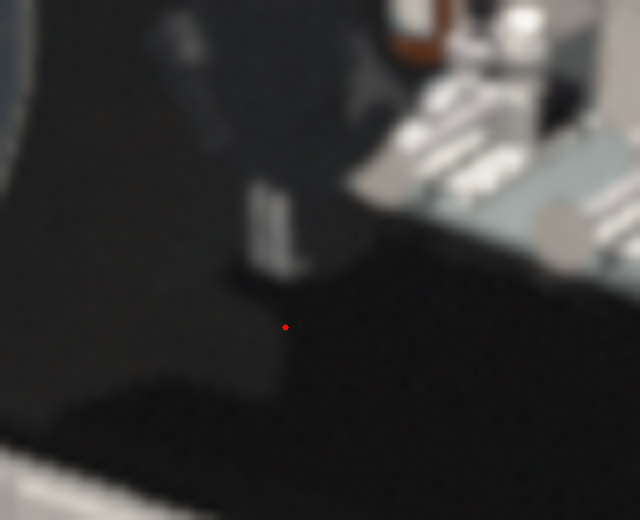

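```bash
python3 -m crank '[{"gripper":-1,"tx":0,"ty":0.08,"tz":0,"twist":0},{"gripper":-1,"tx":0,"ty":0,"tz":0,"twist":0}]'
python3 -m crank '[{"gripper":-1,"tx":0,"ty":0.08,"tz":0,"twist":0},{"gripper":-1,"tx":0,"ty":0,"tz":0,"twist":0}]'
python3 -m crank '[{"gripper":-1,"tx":0,"ty":0.08,"tz":0,"twist":0},{"gripper":-1,"tx":0,"ty":0,"tz":0,"twist":0}]'
```

```text
clock: 6.6
ee_pos: [391.3, 20.8, -12.3]
ee_rot: [-1.261, -1.124, 1.124]
force: [0.6, 0.4, 0.7]
grip_width: 0.3
clock: 6.8
ee_pos: [391.2, 20.8, -14.3]
ee_rot: [-1.261, -1.124, 1.124]
force: [0.1, -0.6, -0.2]
grip_width: -0.2
clock: 7.0
ee_pos: [391.2, 20.8, -16.3]
ee_rot: [-1.261, -1.124, 1.124]
force: [-0.8, 1.3, -0.6]
grip_width: -0.2
```

```bash
python3 -m crank '[{"gripper":-1,"tx":0,"ty":0.06,"tz":0,"twist":0},{"gripper":-1,"tx":0,"ty":0,"tz":0,"twist":0}]'
python3 -m crank '[{"gripper":-1,"tx":0,"ty":0.06,"tz":0,"twist":0},{"gripper":-1,"tx":0,"ty":0,"tz":0,"twist":0}]'
```

```text
clock: 7.2
ee_pos: [391.3, 20.8, -17.7]
ee_rot: [-1.261, -1.124, 1.124]
force: [-0.8, 0.5, -0.1]
grip_width: -0.2
clock: 7.4
ee_pos: [391.2, 20.8, -19.3]
ee_rot: [-1.261, -1.124, 1.124]
force: [1.0, 1.0, -0.4]
grip_width: 0.0
```

```bash
python3 -m crank '[{"gripper":-1,"tx":0,"ty":0.06,"tz":0,"twist":0},{"gripper":-1,"tx":0,"ty":0,"tz":0,"twist":0}]'
python3 - <<'E'
from h import *
snap("scene","pics/scene7.png",k=8,box=(35,40,45,25))
E
```

```text
clock: 7.6
ee_pos: [391.3, 20.8, -20.7]
ee_rot: [-1.261, -1.124, 1.124]
force: [-0.7, -0.2, 1.1]
grip_width: -0.1
t 7.6 local [-187.5   45.5  -20.7] yawerr -0.0 F [-0.7 -0.2  1.1] w -0.1
scene [313.33925494 235.16465554] (278, 195)
```

View pics/scene7.png

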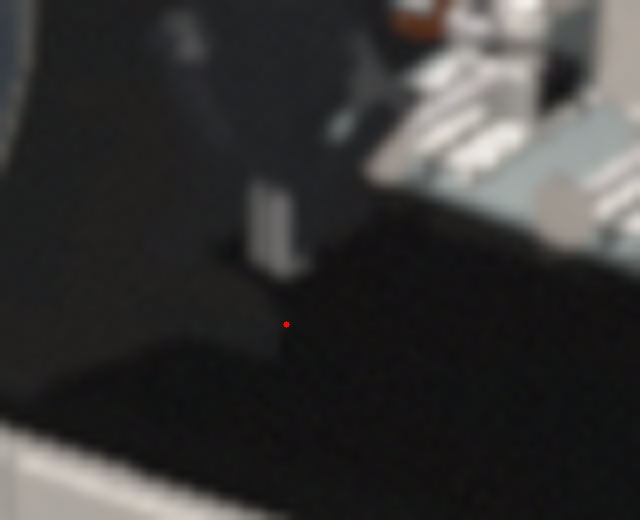

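```bash
python3 -m crank '[{"gripper":-1,"tx":0,"ty":0.06,"tz":0,"twist":0},{"gripper":-1,"tx":0,"ty":0,"tz":0,"twist":0}]'
python3 -m crank '[{"gripper":-1,"tx":0,"ty":0.06,"tz":0,"twist":0},{"gripper":-1,"tx":0,"ty":0,"tz":0,"twist":0}]'
```

```text
clock: 7.85
ee_pos: [391.2, 20.8, -22.2]
ee_rot: [-1.261, -1.124, 1.124]
force: [0.2, 0.4, 0.0]
grip_width: -0.3
clock: 8.05
ee_pos: [391.2, 20.8, -23.8]
ee_rot: [-1.261, -1.124, 1.124]
force: [0.3, -0.4, 0.3]
grip_width: -0.4
```

```bash
python3 -m crank '[{"gripper":-1,"tx":0,"ty":0.06,"tz":0,"twist":0},{"gripper":-1,"tx":0,"ty":0,"tz":0,"twist":0}]'
python3 -m crank '[{"gripper":-1,"tx":0,"ty":0.06,"tz":0,"twist":0},{"gripper":-1,"tx":0,"ty":0,"tz":0,"twist":0}]'
```

```text
clock: 8.25
ee_pos: [391.3, 20.7, -25.2]
ee_rot: [-1.261, -1.124, 1.124]
force: [-0.1, -0.4, -0.4]
grip_width: 0.1
clock: 8.45
ee_pos: [391.2, 20.8, -26.8]
ee_rot: [-1.261, -1.124, 1.124]
force: [-0.6, -1.0, 0.6]
grip_width: 0.1
```

```bash
python3 -m crank '[{"gripper":-1,"tx":0,"ty":0.06,"tz":0,"twist":0},{"gripper":-1,"tx":0,"ty":0,"tz":0,"twist":0}]'
python3 - <<'E'
from h import *
snap("scene","pics/scene8.png",k=8,box=(35,40,45,25))
E
```

```text
clock: 8.65
ee_pos: [391.2, 20.8, -28.3]
ee_rot: [-1.261, -1.124, 1.124]
force: [-0.1, 0.3, -0.7]
grip_width: -0.2
t 8.65 local [-187.5   45.6  -28.3] yawerr 0.0 F [-0.1  0.3 -0.7] w -0.2
scene [313.36681352 237.13993279] (278, 197)
```

View pics/scene8.png

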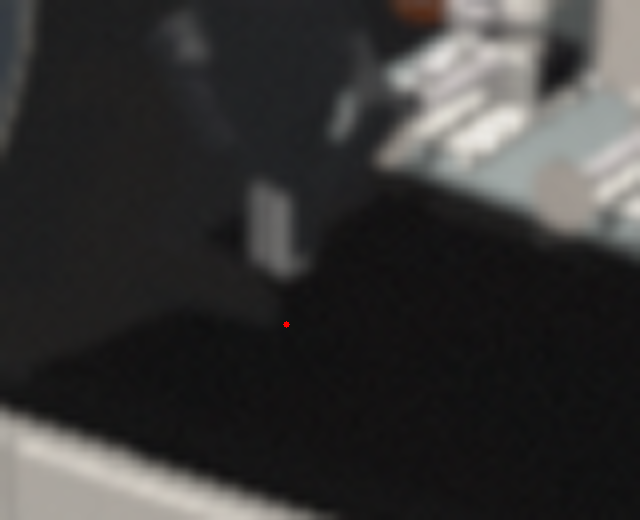

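Run:
```python
from h import *
import cv2
from cell import manip
d=manip.get_image("top"); s=manip.get_image("scene")
print("start tip in top",proj(d,[(166.4,601.9,200.6)]))
a=cv2.imread("pics/top0.png")[300:400,20:110]; cv2.imwrite("pics/start.png",cv2.resize(a,None,fx=6,fy=6,interpolation=cv2.INTER_CUBIC))
obs=[((388.5,77-0,0),0)]
E=[([395,52,201.4],(259+272/6,120+250/6)),([389.5,21.4,99.6],(267+268/6,152+265/6)),([391.1,21.1,28.7],(278+278/8,181+280/8)),([391.1,20.7,11.1],(278+280/8,186+280/8)),([391,20.7,-10.4],(278+280/8,192+278/8)),([391.3,20.8,-20.7],(278+280/8,195+277/8)),([391.2,20.8,-28.3],(278+282/8,197+277/8))]
P=np.array([e[0] for e in E]);U=np.array([e[1] for e in E])
print((proj(s,P)-U).round(1))
r=least_squares(lambda v:(proj(s,P+v)-U).ravel(),[0,0,0]); print(r.x, r.fun.reshape(-1,2).round(1))
o=s["T"][:3,3]
for z in(0,10):
    q=s["T"][:3,:3]@[(U[-1][0]-s["cx"])/s["fx"],-(U[-1][1]-s["cy"])/s["fy"],-1]; print(o+q*(z-o[2])/q[2])
print("joint", manip.observe()["joint_pos"])
a=d["img"][120:330,240:400,::-1]; cv2.imwrite("pics/topn.png",cv2.resize(a,None,fx=3,fy=3))
```

```text
start tip in top [[ 66.7481674  330.76690993]]
[[0.2 8.5]
 [0.7 6.3]
 [0.3 5.9]
 [0.2 5.7]
 [0.3 5.7]
 [0.3 5.5]
 [0.1 5.5]]
[-30.03484133 -18.83384323  41.03525802] [[-0.4  0.3]
 [ 0.4 -0.5]
 [ 0.  -0.1]
 [-0.  -0.1]
 [ 0.   0.2]
 [ 0.1  0.1]
 [-0.1  0.2]]
[380.58284726  13.99143029   0.        ]
[366.1695929   4.65858    10.       ]
joint [ 4.91747244e-02  4.12662638e-01  2.27528466e+00 -5.58783092e-05
  4.53723259e-01 -1.40661146e+00]
```

View pics/start.png

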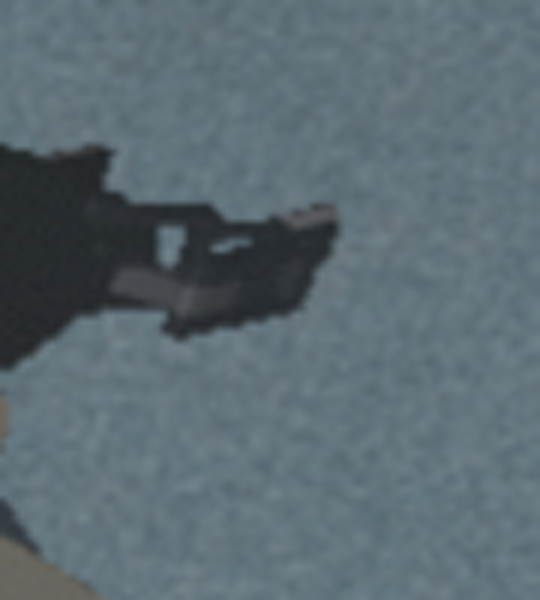

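View pics/topn.png

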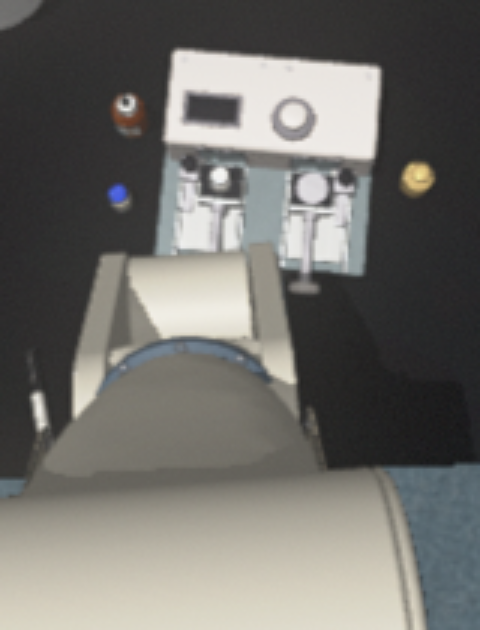

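Run:
```python
from h import *
import cv2
from cell import manip
d=manip.get_image("top"); s=manip.get_image("scene")
for z in(0,100,200,300,400): print(z,proj(d,[(0,0,z)])[0].round(1),proj(s,[(0,0,z)])[0].round(1))
a=cv2.imread("pics/top0.png"); 
for z in (0,200,400):
    cv2.circle(a,tuple(int(v) for v in proj(d,[(0,0,z)])[0]),2,(0,0,255),-1)
cv2.circle(a,(67,331),2,(0,255,0),-1)
cv2.imwrite("pics/basetop.png",a)
b=s["img"][:,:,::-1].copy()
for z in (0,200,400):
    cv2.circle(b,tuple(int(v) for v in proj(s,[(0,0,z)])[0]),2,(0,0,255),-1)
cv2.imwrite("pics/basescene.png",b)
```

```text
0 [318.9 374.3] [238.  297.5]
100 [318.7 384.7] [234.5 264.9]
200 [318.5 397.2] [230.8 229.7]
300 [318.2 412.8] [226.7 191.4]
400 [317.8 432.5] [222.4 149.9]
```

View pics/basetop.png

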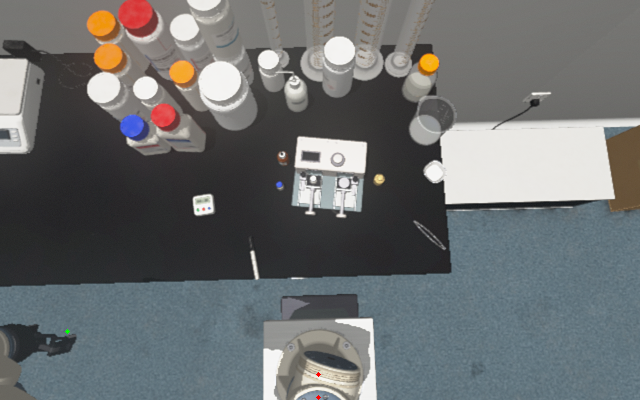

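View pics/basescene.png

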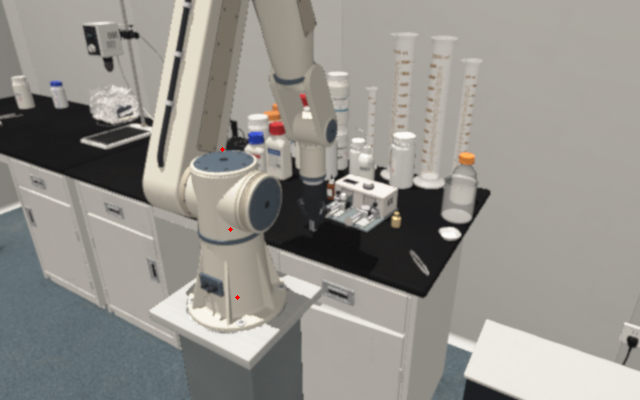

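The base projects correctly in both cameras, so it's the reported TCP that's offset from the real tip. I'll keep feeling for the worktop, which pins down z, and the camera ray then gives x and y.

```bash
python3 -m crank '[{"gripper":-1,"tx":0,"ty":0.06,"tz":0,"twist":0},{"gripper":-1,"tx":0,"ty":0.06,"tz":0,"twist":0}]'
python3 -m crank '[{"gripper":-1,"tx":0,"ty":0.06,"tz":0,"twist":0},{"gripper":-1,"tx":0,"ty":0,"tz":0,"twist":0}]'
python3 - <<'E'
from h import *
snap("scene","pics/scene9.png",k=8,box=(35,40,45,25))
E
```

```text
clock: 9.1
ee_pos: [391.6, 20.8, -30.2]
ee_rot: [-1.261, -1.124, 1.124]
force: [-11.7, -0.3, 71.2]
grip_width: -0.1
clock: 9.3
ee_pos: [391.6, 20.8, -30.2]
ee_rot: [-1.262, -1.125, 1.124]
force: [-13.0, -0.9, 72.3]
grip_width: -0.1
t 9.3 local [-187.2   45.6  -30.2] yawerr 0.0 F [-13.   -0.9  72.3] w -0.1
scene [313.42876642 237.58996052] (278, 197)
```

View pics/scene9.png

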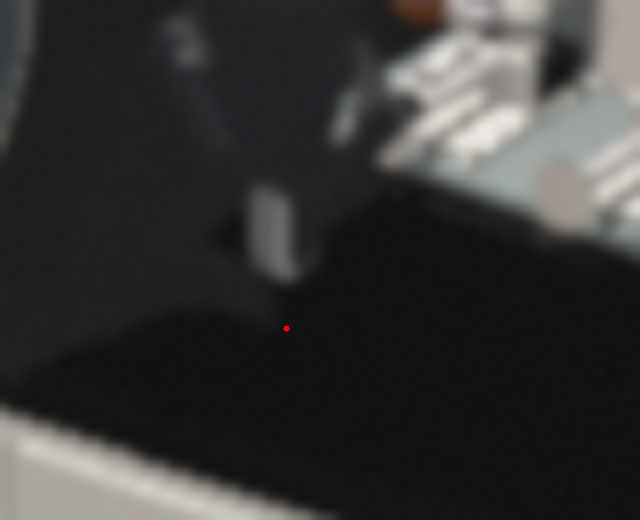

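Contact is at reported z ≈ -30, so actual tip height = reported + 30 mm. The horizontal reading agrees, because the visible point is the near corner of the fingertip. Contact is stiff too: 72 N from about 3 mm of overtravel. I'll lift so the tip is at about z=27 for the push.

```bash
python3 -m crank '[{"gripper":-1,"tx":0,"ty":-0.6,"tz":0,"twist":0},{"gripper":-1,"tx":0,"ty":-0.6,"tz":0,"twist":0},{"gripper":-1,"tx":0,"ty":0,"tz":0,"twist":0}]'
python3 - <<'E'
from h import *
snap("scene","pics/scene10.png",k=8,box=(35,40,45,25),extra=[W(Q,[(-125,46,34)])[0]])
E
```

```text
clock: 9.65
ee_pos: [392.5, 20.8, -1.4]
ee_rot: [-1.263, -1.126, 1.123]
force: [1.1, 0.2, 1.3]
grip_width: 0.2
t 9.65 local [-186.3   45.8   -1.4] yawerr 0.0 F [1.1 0.2 1.3] w 0.2
scene [313.45591797 229.86558946] (278, 189)
```

View pics/scene10.png

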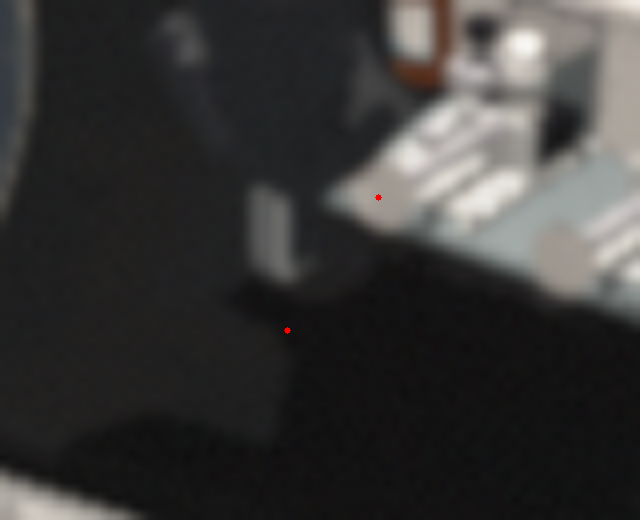

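Pad prediction (378,197) matches the visible pad at about (383,200). Approaching it now.

```bash
python3 -m crank '[{"gripper":-1,"tx":0,"ty":0,"tz":-0.5,"twist":0},{"gripper":-1,"tx":0,"ty":0,"tz":-0.5,"twist":0},{"gripper":-1,"tx":0,"ty":0,"tz":-0.5,"twist":0},{"gripper":-1,"tx":0,"ty":0,"tz":0,"twist":0}]'
python3 -m crank '[{"gripper":-1,"tx":0,"ty":0,"tz":-0.2,"twist":0},{"gripper":-1,"tx":0,"ty":0,"tz":-0.2,"twist":0}]'
python3 -m crank '[{"gripper":-1,"tx":0,"ty":0,"tz":-0.2,"twist":0},{"gripper":-1,"tx":0,"ty":0,"tz":-0.2,"twist":0}]'
python3 - <<'E'
from h import *
snap("scene","pics/scene11.png",k=8,box=(35,40,45,25))
E
```

```text
clock: 10.1
ee_pos: [431.4, 16.3, -2.9]
ee_rot: [-1.263, -1.125, 1.123]
force: [-0.5, 0.3, 0.4]
grip_width: 0.0
clock: 10.3
ee_pos: [438.2, 15.2, -2.9]
ee_rot: [-1.261, -1.123, 1.125]
force: [-0.6, -0.7, 0.8]
grip_width: 0.1
clock: 10.5
ee_pos: [447.3, 14.2, -2.8]
ee_rot: [-1.26, -1.122, 1.125]
force: [-4.7, 1.7, 3.5]
grip_width: -0.3
t 10.5 local [-131.1   45.4   -2.8] yawerr -0.0001 F [-4.7  1.7  3.5] w -0.3
scene [323.9151266  223.70269575] (288, 183)
```

View pics/scene11.png

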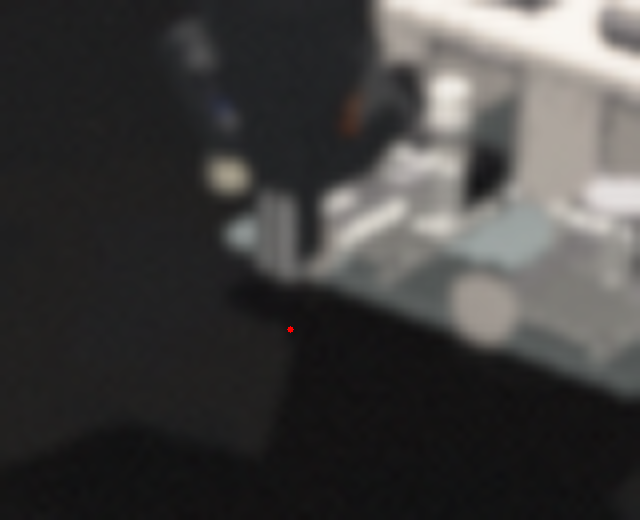

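Contact with force -4.7 N at local x about -133. The finger sits on the left pad, and the right pad stays out at (485,310). Pushing about 55 mm in total.

```bash
python3 -m crank '[{"gripper":-1,"tx":0,"ty":0,"tz":-0.25,"twist":0},{"gripper":-1,"tx":0,"ty":0,"tz":-0.25,"twist":0},{"gripper":-1,"tx":0,"ty":0,"tz":-0.25,"twist":0},{"gripper":-1,"tx":0,"ty":0,"tz":-0.25,"twist":0}]'
python3 -m crank '[{"gripper":-1,"tx":0,"ty":0,"tz":-0.25,"twist":0},{"gripper":-1,"tx":0,"ty":0,"tz":-0.25,"twist":0},{"gripper":-1,"tx":0,"ty":0,"tz":-0.2,"twist":0}]'
python3 -m crank '[{"gripper":-1,"tx":0,"ty":0,"tz":-0.2,"twist":0},{"gripper":-1,"tx":0,"ty":0,"tz":0,"twist":0},{"gripper":-1,"tx":0,"ty":0,"tz":0,"twist":0}]'
python3 - <<'E'
from h import *
snap("scene","pics/scene12.png",k=8,box=(35,40,45,25))
E
```

```text
clock: 10.95
ee_pos: [471.6, 11.3, -2.9]
ee_rot: [-1.259, -1.122, 1.126]
force: [-6.1, 0.5, 4.5]
grip_width: 0.3
clock: 11.25
ee_pos: [489.2, 9.2, -2.9]
ee_rot: [-1.259, -1.122, 1.126]
force: [-5.9, -0.4, 5.1]
grip_width: 0.3
clock: 11.55
ee_pos: [494.7, 8.6, -2.9]
ee_rot: [-1.26, -1.123, 1.125]
force: [-4.9, -0.8, 2.3]
grip_width: 0.0
t 11.55 local [-83.3  45.4  -2.9] yawerr 0.0 F [-4.9 -0.8  2.3] w 0.0
scene [332.48734523 218.2993981 ] (297, 178)
```

View pics/scene12.png

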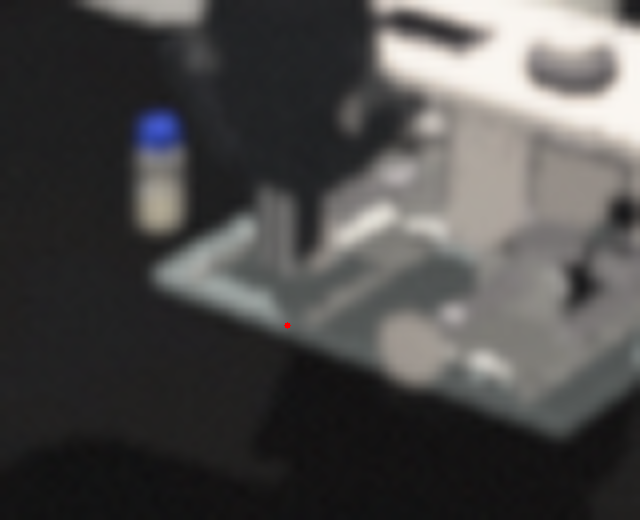

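```bash
python3 -m crank '[{"gripper":-1,"tx":0,"ty":0,"tz":-0.15,"twist":0},{"gripper":-1,"tx":0,"ty":0,"tz":-0.15,"twist":0},{"gripper":-1,"tx":0,"ty":0,"tz":0,"twist":0}]'
python3 -m crank '[{"gripper":-1,"tx":0,"ty":0,"tz":0.2,"twist":0},{"gripper":-1,"tx":0,"ty":0,"tz":0.2,"twist":0},{"gripper":-1,"tx":0,"ty":0,"tz":0.2,"twist":0},{"gripper":-1,"tx":0,"ty":0,"tz":0.2,"twist":0},{"gripper":-1,"tx":0,"ty":0,"tz":0.2,"twist":0}]'
python3 -m crank '[{"gripper":-1,"tx":0,"ty":0,"tz":0.5,"twist":0},{"gripper":-1,"tx":0,"ty":0,"tz":0.8,"twist":0},{"gripper":-1,"tx":0,"ty":0,"tz":0.8,"twist":0},{"gripper":-1,"tx":0,"ty":0,"tz":0.8,"twist":0},{"gripper":-1,"tx":0,"ty":0,"tz":0,"twist":0}]'
python3 - <<'E'
from h import *
snap("scene","pics/scene13.png",k=8,box=(35,45,50,25))
E
```

```text
clock: 11.9
ee_pos: [502.6, 7.8, -2.8]
ee_rot: [-1.261, -1.123, 1.125]
force: [-5.6, -2.5, 0.9]
grip_width: 0.1
clock: 12.4
ee_pos: [479.0, 10.9, -2.2]
ee_rot: [-1.263, -1.126, 1.123]
force: [-0.1, -1.0, -0.2]
grip_width: 0.2
clock: 12.9
ee_pos: [402.5, 19.2, -2.8]
ee_rot: [-1.259, -1.122, 1.126]
force: [-0.9, -0.3, 0.3]
grip_width: -0.1
t 12.9 local [-176.1   45.3   -2.8] yawerr 0.0003 F [-0.9 -0.3  0.3] w -0.1
scene [315.51902376 229.05053134] (280, 184)
```

View pics/scene13.png

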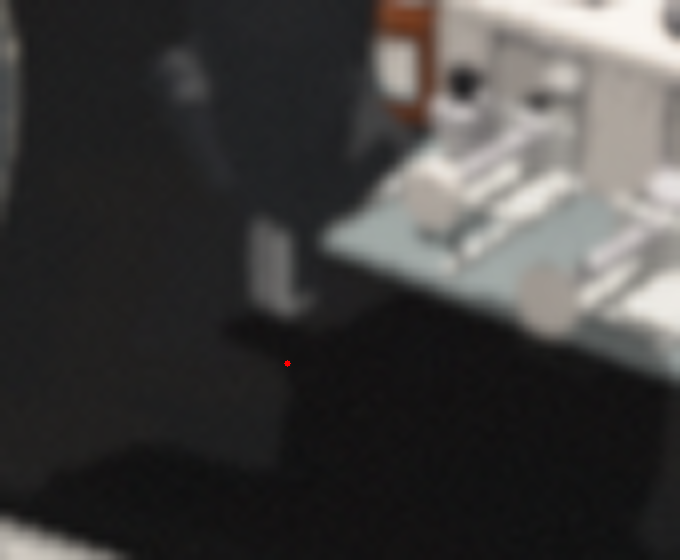

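The left carriage has latched: the pad is at (437,195), moved in, while the right pad is still out. Force went to zero on retreat. I'll rise, look at the key and check the latch.

```bash
python3 -m crank '[{"gripper":-1,"tx":0,"ty":-0.9,"tz":0,"twist":0},{"gripper":-1,"tx":0,"ty":-0.9,"tz":0,"twist":0},{"gripper":-1,"tx":0,"ty":-0.9,"tz":0,"twist":0},{"gripper":-1,"tx":0,"ty":-0.9,"tz":0,"twist":0},{"gripper":-1,"tx":0,"ty":-0.9,"tz":0,"twist":0}]'
python3 -m crank '[{"gripper":-1,"tx":0,"ty":-0.9,"tz":0,"twist":0},{"gripper":-1,"tx":0,"ty":0,"tz":0,"twist":0}]'
python3 - <<'E'
from h import *
import cv2
from cell import manip
o,M=rel()
for n,(x0,y0,x1,y1) in {"scene":(310,160,410,235),"top":(280,130,375,225)}.items():
    d=manip.get_image(n); a=cv2.resize(d["img"][y0:y1,x0:x1,::-1].copy(),None,fx=6,fy=6,interpolation=cv2.INTER_CUBIC)
    for P in [(-80,46,34),(-125,-46,34),(34.6,-20.2,105)]:
        p=((proj(d,W(Q,[P]))[0]-[x0,y0]+.5)*6-.5).astype(int); cv2.circle(a,tuple(int(v) for v in p),2,(0,0,255),-1); print(n,p)
    cv2.imwrite(f"pics/{n}14.png",a)
E
```

```text
clock: 13.45
ee_pos: [407.6, 19.0, 111.3]
ee_rot: [-1.263, -1.126, 1.123]
force: [0.0, 0.7, -0.2]
grip_width: 0.1
clock: 13.65
ee_pos: [409.5, 19.2, 135.3]
ee_rot: [-1.266, -1.129, 1.12]
force: [1.0, 1.4, -0.4]
grip_width: -0.1
t 13.65 local [-169.2   46.   135.3] yawerr -0.0001 F [ 1.   1.4 -0.4] w -0.1
scene [140 292]
scene [227 370]
scene [353 141]
top [190 420]
top [367 525]
top [347 170]
```

View pics/scene14.png

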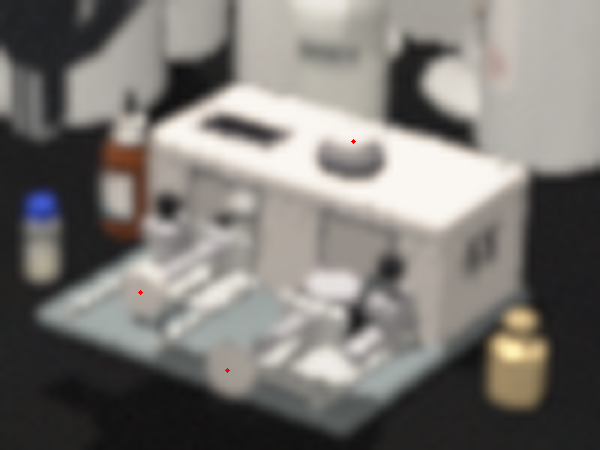

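View pics/top14.png

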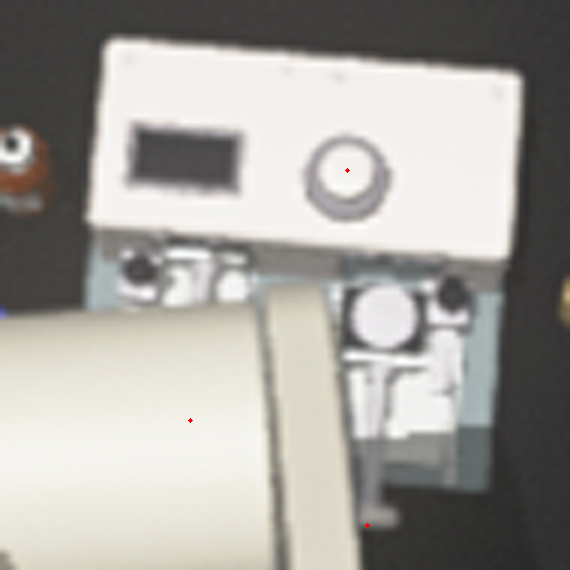

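Latch confirmed: the left pad sits where the 45 mm projection puts it, with the same +7 px offset as the right pad at home. Key projection agrees too, at top (347,170). Moving over the key.

```bash
python3 -m crank '[{"gripper":-1,"tx":-0.27,"ty":0,"tz":-0.8,"twist":0},{"gripper":-1,"tx":-0.27,"ty":0,"tz":-0.8,"twist":0},{"gripper":-1,"tx":-0.27,"ty":0,"tz":-0.8,"twist":0},{"gripper":-1,"tx":-0.27,"ty":0,"tz":-0.8,"twist":0},{"gripper":-1,"tx":-0.27,"ty":0,"tz":-0.8,"twist":0}]'
python3 -m crank '[{"gripper":-1,"tx":-0.27,"ty":0,"tz":-0.8,"twist":0},{"gripper":-1,"tx":-0.27,"ty":0,"tz":-0.8,"twist":0},{"gripper":-1,"tx":-0.27,"ty":0,"tz":-0.8,"twist":0},{"gripper":-1,"tx":-0.27,"ty":0,"tz":-0.8,"twist":0},{"gripper":-1,"tx":-0.27,"ty":0,"tz":-0.8,"twist":0}]'
python3 -m crank '[{"gripper":-1,"tx":0,"ty":0,"tz":0,"twist":0},{"gripper":-1,"tx":0,"ty":0,"tz":0,"twist":0}]'
python3 - <<'E'
from h import *
o,M=rel(); print(M.T@(W(Q,[(34.6,-20.2,90)])[0]-o["ee_pos"])/25)
E
```

```text
clock: 14.25
ee_pos: [502.0, -26.4, 130.8]
ee_rot: [-1.26, -1.123, 1.125]
force: [0.4, -0.6, -0.6]
grip_width: 0.0
clock: 14.75
ee_pos: [597.4, -71.3, 130.5]
ee_rot: [-1.26, -1.123, 1.125]
force: [0.0, 0.2, -1.0]
grip_width: -0.1
clock: 14.95
ee_pos: [596.2, -70.9, 130.7]
ee_rot: [-1.259, -1.122, 1.125]
force: [0.2, 0.1, -0.1]
grip_width: 0.4
t 14.95 local [ 26.6 -22.  130.7] yawerr -0.0004 F [ 0.2  0.1 -0.1] w 0.4
[ 0.07172167  1.62602836 -0.32239118]
```

```bash
python3 -m crank '[{"gripper":-1,"tx":0.07,"ty":0.8,"tz":-0.32,"twist":0},{"gripper":-1,"tx":0,"ty":0.8,"tz":0,"twist":0},{"gripper":-1,"tx":0,"ty":0,"tz":0,"twist":0}]'
python3 - <<'E'
from h import *
snap("scene","pics/scene15.png",k=8,box=(40,40,45,30),extra=[W(Q,[(34.6,-20.2,105)])[0]])
E
```

```text
clock: 15.25
ee_pos: [602.2, -69.4, 89.4]
ee_rot: [-1.257, -1.12, 1.127]
force: [-0.3, -0.6, -0.3]
grip_width: 0.5
t 15.25 local [ 32.4 -19.8  89.4] yawerr 0.0003 F [-0.3 -0.6 -0.3] w 0.5
scene [367.91549969 187.49359331] (327, 147)
```

View pics/scene15.png

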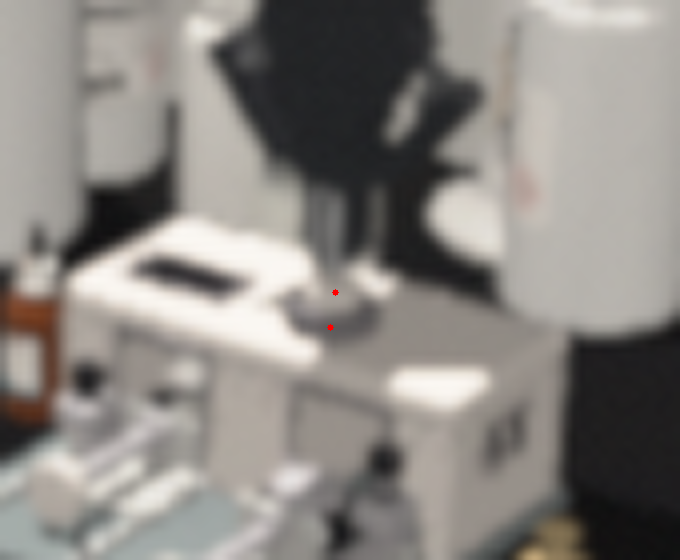

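```bash
python3 -m crank '[{"gripper":-1,"tx":0,"ty":0.16,"tz":-0.05,"twist":0},{"gripper":-1,"tx":0,"ty":0.12,"tz":-0.04,"twist":0},{"gripper":-1,"tx":0,"ty":0,"tz":0,"twist":0}]'
python3 -m crank '[{"gripper":-1,"tx":0,"ty":0.06,"tz":0,"twist":0},{"gripper":-1,"tx":0,"ty":0.06,"tz":0,"twist":0},{"gripper":-1,"tx":0,"ty":0,"tz":0,"twist":0}]'
python3 -m crank '[{"gripper":-1,"tx":0,"ty":0.06,"tz":0,"twist":0},{"gripper":-1,"tx":0,"ty":0.06,"tz":0,"twist":0},{"gripper":-1,"tx":0,"ty":0,"tz":0,"twist":0}]'
```

```text
clock: 15.6
ee_pos: [607.8, -70.4, 85.7]
ee_rot: [-1.262, -1.124, 1.124]
force: [-0.5, -0.2, 0.1]
grip_width: 0.2
clock: 15.9
ee_pos: [607.5, -70.4, 82.3]
ee_rot: [-1.261, -1.124, 1.124]
force: [0.2, -0.6, -0.3]
grip_width: 0.0
clock: 16.2
ee_pos: [607.6, -70.4, 79.3]
ee_rot: [-1.261, -1.124, 1.124]
force: [-0.9, -0.2, 2.5]
grip_width: -0.0
```

```bash
python3 -m crank '[{"gripper":-1,"tx":0,"ty":0.06,"tz":0,"twist":0},{"gripper":-1,"tx":0,"ty":0,"tz":0,"twist":0}]'
python3 -m crank '[{"gripper":-1,"tx":0,"ty":0.06,"tz":0,"twist":0},{"gripper":-1,"tx":0,"ty":0,"tz":0,"twist":0}]'
```

```text
clock: 16.4
ee_pos: [607.6, -70.4, 77.9]
ee_rot: [-1.261, -1.124, 1.124]
force: [-1.1, 0.3, 3.7]
grip_width: -0.2
clock: 16.6
ee_pos: [607.7, -70.4, 77.1]
ee_rot: [-1.262, -1.124, 1.124]
force: [-3.5, 0.2, 9.0]
grip_width: 0.5
```

The force rose 2.5 → 3.7 N along the spring, then jumped to 9 N, so the key is bottomed at its 4 N end. One small extra push, then release.

```bash
python3 -m crank '[{"gripper":-1,"tx":0,"ty":0.03,"tz":0,"twist":0},{"gripper":-1,"tx":0,"ty":0,"tz":0,"twist":0}]'
python3 -m crank '[{"gripper":-1,"tx":0,"ty":-0.3,"tz":0,"twist":0},{"gripper":-1,"tx":0,"ty":-0.5,"tz":0,"twist":0},{"gripper":-1,"tx":0,"ty":-0.9,"tz":0,"twist":0},{"gripper":-1,"tx":0,"ty":-0.9,"tz":0,"twist":0},{"gripper":-1,"tx":0,"ty":-0.5,"tz":0,"twist":0}]'
python3 -m crank '[{"gripper":-1,"tx":0,"ty":0,"tz":0.8,"twist":0},{"gripper":-1,"tx":0,"ty":0,"tz":0.8,"twist":0},{"gripper":-1,"tx":0,"ty":0,"tz":0.8,"twist":0},{"gripper":-1,"tx":0,"ty":0,"tz":0.8,"twist":0},{"gripper":-1,"tx":0,"ty":0,"tz":0.8,"twist":0}]'
python3 -m crank '[{"gripper":-1,"tx":0,"ty":0,"tz":0.8,"twist":0},{"gripper":-1,"tx":0,"ty":0,"tz":0.8,"twist":0},{"gripper":-1,"tx":0,"ty":0,"tz":0.8,"twist":0},{"gripper":-1,"tx":0,"ty":0,"tz":0,"twist":0},{"gripper":-1,"tx":0,"ty":0,"tz":0,"twist":0}]'
python3 - <<'E'
from h import *
import cv2
from cell import manip
o,M=rel()
for n,(x0,y0,x1,y1) in {"scene":(310,160,410,235),"top":(270,130,385,225)}.items():
    d=manip.get_image(n); cv2.imwrite(f"pics/{n}16.png",cv2.resize(d["img"][y0:y1,x0:x1,::-1].copy(),None,fx=6,fy=6,interpolation=cv2.INTER_CUBIC))
E
```

```text
clock: 16.8
ee_pos: [607.8, -70.4, 77.0]
ee_rot: [-1.262, -1.124, 1.124]
force: [-4.4, 0.2, 15.1]
grip_width: 0.1
clock: 17.3
ee_pos: [608.4, -70.5, 155.3]
ee_rot: [-1.263, -1.126, 1.123]
force: [0.3, -0.8, -0.1]
grip_width: 0.0
clock: 17.8
ee_pos: [507.2, -58.8, 153.1]
ee_rot: [-1.261, -1.124, 1.124]
force: [0.5, -0.3, 0.4]
grip_width: 0.0
clock: 18.3
ee_pos: [449.2, -52.1, 153.5]
ee_rot: [-1.262, -1.125, 1.124]
force: [1.4, 0.4, -0.2]
grip_width: -0.3
t 18.3 local [-121.6  -20.2  153.5] yawerr 0.0 F [ 1.4  0.4 -0.2] w -0.3
```

View pics/scene16.png

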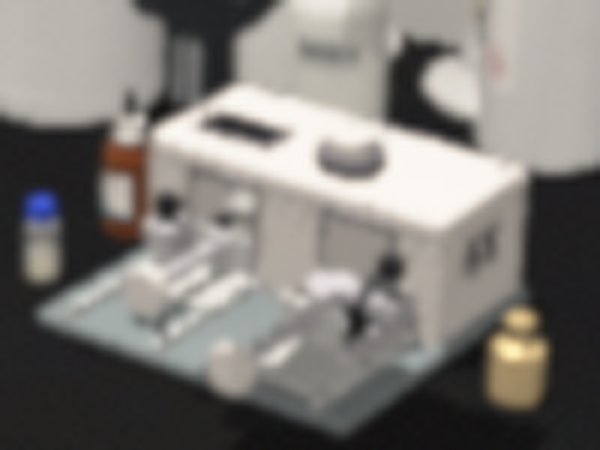

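View pics/top16.png

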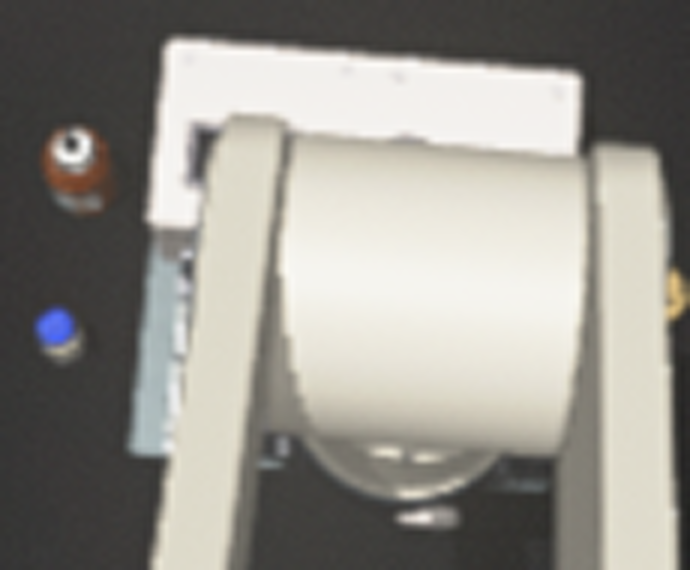

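The left carriage is latched, the right one is out, the key is up and the bystanders are unmoved. I only bracketed the key's travel, though. There is time, so I'll press again, better centred and in finer steps, to confirm the full 5 mm.

```bash
python3 -m crank '[{"gripper":-1,"tx":0,"ty":0,"tz":-0.8,"twist":0},{"gripper":-1,"tx":0,"ty":0,"tz":-0.8,"twist":0},{"gripper":-1,"tx":0,"ty":0,"tz":-0.8,"twist":0},{"gripper":-1,"tx":0,"ty":0,"tz":-0.8,"twist":0},{"gripper":-1,"tx":0,"ty":0,"tz":-0.8,"twist":0}]'
python3 -m crank '[{"gripper":-1,"tx":0,"ty":0,"tz":-0.8,"twist":0},{"gripper":-1,"tx":0,"ty":0,"tz":-0.8,"twist":0},{"gripper":-1,"tx":0,"ty":0,"tz":-0.5,"twist":0},{"gripper":-1,"tx":0,"ty":0.8,"tz":0,"twist":0},{"gripper":-1,"tx":0,"ty":0.8,"tz":0,"twist":0}]'
python3 -m crank '[{"gripper":-1,"tx":0,"ty":0.6,"tz":0,"twist":0},{"gripper":-1,"tx":0,"ty":0.4,"tz":0,"twist":0},{"gripper":-1,"tx":0,"ty":0,"tz":0,"twist":0}]'
python3 - <<'E'
from h import *
rel()
E
```

```text
clock: 18.9
ee_pos: [549.7, -63.7, 152.9]
ee_rot: [-1.262, -1.124, 1.124]
force: [0.5, 0.9, 0.6]
grip_width: -0.0
clock: 19.4
ee_pos: [601.3, -69.7, 112.8]
ee_rot: [-1.262, -1.125, 1.124]
force: [-0.1, -0.2, 0.5]
grip_width: 0.0
clock: 19.7
ee_pos: [599.2, -69.5, 86.7]
ee_rot: [-1.26, -1.122, 1.125]
force: [-0.2, -0.2, 0.7]
grip_width: 0.3
t 19.7 local [ 29.4 -20.2  86.7] yawerr -0.0001 F [-0.2 -0.2  0.7] w 0.3
```

```bash
python3 -m crank '[{"gripper":-1,"tx":0,"ty":0.12,"tz":-0.18,"twist":0},{"gripper":-1,"tx":0,"ty":0,"tz":0,"twist":0}]'
for i in 1; do :; done
python3 -m crank '[{"gripper":-1,"tx":0,"ty":0.04,"tz":0,"twist":0},{"gripper":-1,"tx":0,"ty":0,"tz":0,"twist":0}]'
python3 -m crank '[{"gripper":-1,"tx":0,"ty":0.04,"tz":0,"twist":0},{"gripper":-1,"tx":0,"ty":0,"tz":0,"twist":0}]'
python3 -m crank '[{"gripper":-1,"tx":0,"ty":0.04,"tz":0,"twist":0},{"gripper":-1,"tx":0,"ty":0,"tz":0,"twist":0}]'
python3 -m crank '[{"gripper":-1,"tx":0,"ty":0.04,"tz":0,"twist":0},{"gripper":-1,"tx":0,"ty":0,"tz":0,"twist":0}]'
```

```text
clock: 19.9
ee_pos: [605.8, -70.2, 85.7]
ee_rot: [-1.263, -1.125, 1.123]
force: [-0.4, -0.4, 0.3]
grip_width: 0.1
clock: 20.1
ee_pos: [604.8, -70.1, 84.5]
ee_rot: [-1.262, -1.124, 1.124]
force: [-1.2, -0.5, 0.1]
grip_width: -0.3
clock: 20.3
ee_pos: [604.5, -70.1, 83.2]
ee_rot: [-1.261, -1.124, 1.124]
force: [0.9, -0.2, 0.9]
grip_width: 0.4
clock: 20.5
ee_pos: [604.6, -70.0, 82.1]
ee_rot: [-1.261, -1.124, 1.124]
force: [-0.1, 0.5, 1.0]
grip_width: 0.3
clock: 20.7
ee_pos: [604.6, -70.1, 81.2]
ee_rot: [-1.261, -1.124, 1.124]
force: [-0.3, 0.3, 2.4]
grip_width: -0.2
```

```bash
python3 -c "
from h import *
rel()"
```

```text
t 20.7 local [ 34.9 -20.2  81.2] yawerr 0.0 F [-0.3  0.3  2.4] w -0.2
```

Contact starts at about 82, and the earlier bottom was 77.0–77.1. That makes a travel of about 5 mm, as it should be. I'll finish this press and back off.

```bash
python3 -m crank '[{"gripper":-1,"tx":0,"ty":0.06,"tz":0,"twist":0},{"gripper":-1,"tx":0,"ty":0.06,"tz":0,"twist":0},{"gripper":-1,"tx":0,"ty":0,"tz":0,"twist":0}]'
python3 -m crank '[{"gripper":-1,"tx":0,"ty":0.06,"tz":0,"twist":0},{"gripper":-1,"tx":0,"ty":0,"tz":0,"twist":0}]'
python3 -m crank '[{"gripper":-1,"tx":0,"ty":-0.3,"tz":0,"twist":0},{"gripper":-1,"tx":0,"ty":-0.5,"tz":0,"twist":0},{"gripper":-1,"tx":0,"ty":-0.9,"tz":0,"twist":0},{"gripper":-1,"tx":0,"ty":-0.9,"tz":0,"twist":0},{"gripper":-1,"tx":0,"ty":-0.5,"tz":0,"twist":0}]'
python3 -m crank '[{"gripper":-1,"tx":0,"ty":0,"tz":0.8,"twist":0},{"gripper":-1,"tx":0,"ty":0,"tz":0.8,"twist":0},{"gripper":-1,"tx":0,"ty":0,"tz":0.8,"twist":0},{"gripper":-1,"tx":0,"ty":0,"tz":0.8,"twist":0},{"gripper":-1,"tx":0,"ty":0,"tz":0,"twist":0}]'
python3 -m crank '[{"gripper":-1,"tx":0,"ty":0,"tz":0,"twist":0},{"gripper":-1,"tx":0,"ty":0,"tz":0,"twist":0}]'
python3 - <<'E'
from h import *
import cv2
from cell import manip
o,M=rel()
for n,(x0,y0,x1,y1) in {"scene":(310,160,410,235)}.items():
    d=manip.get_image(n); cv2.imwrite(f"pics/{n}17.png",cv2.resize(d["img"][y0:y1,x0:x1,::-1].copy(),None,fx=6,fy=6,interpolation=cv2.INTER_CUBIC))
E
```

```text
clock: 21.0
ee_pos: [604.7, -70.1, 78.1]
ee_rot: [-1.262, -1.124, 1.124]
force: [-0.5, -0.3, 3.1]
grip_width: 0.1
clock: 21.2
ee_pos: [604.7, -70.1, 77.1]
ee_rot: [-1.262, -1.124, 1.124]
force: [-2.0, -0.2, 6.7]
grip_width: 0.2
clock: 21.7
ee_pos: [605.3, -70.1, 156.5]
ee_rot: [-1.263, -1.126, 1.123]
force: [0.6, 0.1, 0.6]
grip_width: 0.2
clock: 22.2
ee_pos: [522.6, -60.6, 154.1]
ee_rot: [-1.26, -1.123, 1.125]
force: [0.5, -0.7, 0.3]
grip_width: 0.1
clock: 22.4
ee_pos: [526.2, -61.0, 154.4]
ee_rot: [-1.262, -1.125, 1.124]
force: [-0.2, 1.0, 0.7]
grip_width: -0.4
t 22.4 local [-44.1 -20.2 154.4] yawerr 0.0 F [-0.2  1.   0.7] w -0.4
```

View pics/scene17.png

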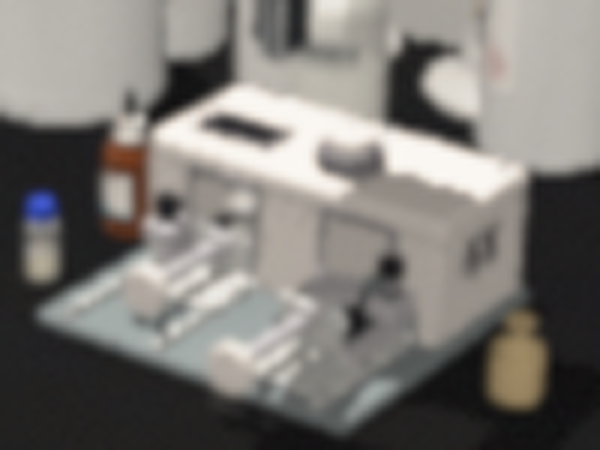

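The left pad is still in at (148,290), the right pad is out at (232,370), the key is up at (350,148), and the vial, brass weight and dropper haven't moved. The robot is clear, so I'll hand in the job.

```bash
python3 -c "
from cell import manip
print(manip.finish_job())"
```

```text
the job is handed in; nothing more can be done
None
```

I pushed the vial's carriage (the left one) in by its pad about 58 mm with the closed fingertips and let it go. It came back and stayed on its pin. I then pressed the read key all the way down and let it come up, and handed the job in at about 22.4 s.

- **Latch:** the last picture shows the left pad where the 45 mm position projects, to about 1 px. The pad force was zero once I backed off. I had no direct reading of the pin itself.
- **Other carriage and surroundings:** the plug's carriage is still out. The spare vial, brass weight and dropper stand where they were. I did not re-check the timer, weigh boat, marker or tweezers, but the fingers stayed well clear of them.
- **Read key:** contact began at a reported z of about 82 mm and it bottomed at about 77 mm, so about 5 mm of travel. I pressed it twice after latching, the second time to confirm that travel. In the last picture it looks up.

**Disagreements:**
- **Tip height:** the real fingertips are about 30 mm higher than the reported TCP. I found this by feeling down to the bare worktop, which briefly pressed the fingertips on it with 72 N at the wrist (limit 120 N). I corrected for it afterwards.
- **Photometer position:** the two cameras placed the photometer about 8 mm apart. I used the fit from the top camera.

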